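# Swing the bench magnifier to the front and lock it

### The job

The magnifier on the counter is parked out to the right, locked by the black spring plunger that stands under its boom. Pull the plunger up, swing the magnifier to the front over the sample pot, and leave it locked in the front notch: plunger dropped fully in, arm still. Do not shift or topple the pot or the vials standing about.

Things in the scene. Friction and masses are not known exactly. Their poses are not given: they have to be found in the camera images.
- hinge_axis (a point): Point on the vertical hinge axis of the magnifier stand, 112 mm above the counter. Stand: grey round foot 140 mm across, fixed (place and turn vary); white column 34 mm thick, 287 mm tall, turning with the arm; a fixed flat fan-shaped metal index plate, 150 to 158 mm radius, lying 35 to 50 mm above the counter under the arm.
- swing_arm (a joint): Angle of the arm about the hinge axis, rad: 0 = parked (start, locked in the parking notch), grows clockwise seen from above; stop at 1.35. Friction 0.12 N m: stays where left. The front notch lies between 0.70 and 1.00, elsewhere each time, found by feel: plunger riding on the plate, pull slowly (up to 0.2 rad/s, about 2 N at the handle) until it drops in and the arm stops dead.
- index_plunger (a joint): Height of the spring plunger in the arm, m: 0 = dropped fully into a notch (locks the arm), 0.012 = riding on the plate, 0.022 = fully pulled. It lifts straight up; the spring pulls down with 4 N at 0, 6 N at 0.012, 7.5 N at 0.022. Let go, it drops onto the plate, or into a notch (15 mm wide, pin 12 mm) if one is below.
- plunger_knob (a point): Centre of the grip of the plunger's upright black knob, 130 mm from the hinge axis along the arm: cylinder 30 mm across from 15 mm below to 14 mm above this point, then a rim 36 mm across up to 24 mm above. Under it a bushing 24 mm across (top 31 mm below the point) and the arm's flat lower strip, 30 mm wide (top 38 mm below).
- boom_underside (a point): Point on the underside of the boom straight above the plunger, 255 mm above the counter (143 mm over plunger_knob when down). The boom is 20 mm wide, 18 mm thick and runs level from column to lens. A hand pointing straight down does not fit under it: reach the knob from beside the boom, on the side it swings to, leaning 30 to 45 degrees, fingers closing along the boom.
- boom_handle (a point): Point 40 mm up the upright round black handle on top of the boom: 22 mm across, 60 mm tall (40 mm below to 20 mm above this point), foot collar 30 mm across, 5 mm high. 225 mm from the hinge axis along the arm, 312 mm above the counter. Free above: take it from straight above.
- lens_centre (a point): Centre of the round magnifier lens in its white ring (126 mm over all, 16 mm thick) at the arm's end, 300 mm from the hinge axis, 264 mm above the counter.
- sample_pot: White specimen pot with white lid, 51 mm across, 74 mm tall, standing loose about where the lens comes to hang; origin at the centre of its underside. Not to be moved.
- tall_vial: Loose brown vial with white cap, 49 mm across, 115 mm tall; origin at the centre of its underside. Not to be moved.
- clear_vial: Loose clear vial with white cap, 39 mm across, 89 mm tall; origin at the centre of its underside. Not to be moved.

How it is judged:
On the way, in this order (a step that is already met when the one before it is completed fails the run):
1. the plunger is pulled up out of the parking notch, the arm still parked (value of joint index_plunger above 0.011 m and value of joint swing_arm below 0.12 rad), for 0.05 s.
2. the arm has been swung off the parking notch, the plunger out of its notch (value of joint swing_arm above 0.2 rad and value of joint index_plunger above 0.009 m), for 0.05 s.
3. the plunger has been let go and has dropped into the front notch (value of joint swing_arm above 0.62 rad and value of joint index_plunger below 0.003 m), for 0.2 s.
At the end, for the whole second after the job is handed in: The arm stands at the front notch (joint between 0.62 and 1.08 rad) and is still, the plunger has dropped fully into that notch (within 3 mm), and the pot and both vials stand upright, none shifted by more than 30 mm (all of step 3 and value of joint swing_arm below 1.08 rad and velocity of joint swing_arm between -0.05 and 0.05 rad/s and angle between each of sample_pot, tall_vial, clear_vial's own z axis and vertical below 0.15 rad); the robot touches nothing.
It fails at once if the sample pot is shifted by more than 30 mm (distance of sample_pot from where it was at the start of the episode above 0.03 m).
It fails at once if a vial is shifted by more than 30 mm (distance of any of tall_vial, clear_vial from where it was at the start of the episode above 0.03 m).
It also fails if it takes over 54 s, if anything falls off the work surface, if the arm or the gripper's body presses on something with over 40 N, if the wrist force passes 120 N, or if a joint passes its speed limit or range.

### The arm

A 7-joint arm with a two-finger parallel gripper is mounted at the origin on a cart in front of the work surface, level with it; the furniture and walls round the work are solid. World frame = base frame: x ahead of the robot, y to its left, z up, the work surface at z = 0. Lengths are in m, angles in rad, forces in N, time in s.
With the tool pointing down it reaches from about 0.425 to 0.875 m from the base axis. Payload 4.7 kg.
Tool frame: the origin (TCP) lies between the finger pads; the fingertips stand 11 mm ahead of it and the grasp point (between the pads) lies 8 mm behind it; z points along the fingers, y is the line along which they close (so a half turn about z gives the same grasp; the last joint's range is limited). The gripper opens to 87 mm and grips with 3 to 60 N. Pads are 19 mm wide; open, the fingers measure 117 mm over their backs; the gripper's body (75 mm by 190 mm) begins 51 mm behind the grasp point.
Start: joints at [-1.174, 0.321, -0.07, 1.45, 0.023, 1.371, -0.057], TCP at [0.243, 0.603, 0.234] pointing down, gripper open.
Joint ranges: [-2.86, 2.86], [-0.3, 2.09], [-1.38, 1.24], [0.06, 2.45], [-1.56, 4.7], [0.09, 2.05], [-2.69, 2.69]. Speed limits (rad/s): [2.57, 2.57, 3.14, 3.14, 3.14, 3.14, 3.14].

### API

Orientations are given as a unit quaternion [w, x, y, z].
In Python, from rig import manip gives the robot as it stands.
- The arm moves only by the tool play_rows, never from a script. Its argument "plan" is a list of rows, each a list of 3 entries, a list of its own where there are three numbers: the shift along the tool's x, y, z in units of 40 mm (1.0 is 40 mm), then the turn, a rotation vector about the tool's x, y, z in units of 5 degrees (1.0 is 5 degrees), then the opening, from -1 (shut) to 1 (fully open). In form: [[[x, y, z], [ax, ay, az], hand], ...]. A call has exactly 5 rows; each row shifts and turns the commanded pose from where the row before left it, along the tool's axes as they then stand; what a row does not reach is not made up. A row lasts 1/12 s, in which the tool goes at most 41.7 mm and 7.16 degrees, less where a joint would pass 70% of its speed; a pose out of reach is approached as far as the arm can. A call is refused whole if a number of a shift passes 1 or a number of a turn 1, either way. A call with a gripper value outside its range is refused whole. The fingers move at their own pace and stop on an object; "newtons" is the grip in N (left out, the last holds). Time passes only in rows, so rows that do not move let the fingers close, or fill a call up. It gives the time, the measured TCP pose, the force, the opening and the grip force at its end, in the units of the state.
- manip.state(): the state, without advancing time (a new reading comes with each control period).
- manip.snapshot(name): name is "side" or "top" or "wrist"; returns a dict with "image" (400x640x3 uint8, red, green, blue), "fx", "fy", "cx", "cy" (pixels), "T" (4x4, takes a point from camera to world coordinates); the wrist camera has in their place "hand_eye" (4x4, takes a point from camera to tool coordinates, whose origin is the TCP and whose axes are the flange's). Camera axes: x right, y up, looking along -z (the intrinsics and any distortion apply to the point x, -y, -z); pixel columns grow to the right and rows downward; lengths in m; the calibration is good to about 2 mm. A picture is of the moment at which its call begins: read the wrist's pose just before it. There is no depth.
- manip.job_done(): hands the job in; it is judged then, once.
The state is a dict: "time_s": time; "joints": joint angles; "qvel": joint speeds; "joint_torque": joint torques, N m; "tcp_pos": TCP position; "tool_rot": TCP orientation; "contact_force": force on the tool from outside, world axes, zero at the start; "wrist_torque": the same for the moment, N m; "opening": finger opening in m; "grasp_force": force on a finger pad.
Only numpy, scipy, OpenCV 4.12 (cv2) and the standard library are available. Lean on these libraries where they do the work, as an engineer would, in place of code of your own. Each camera call takes 0.05 s, during which the arm holds its last target. There are 200 camera calls.

## Working session

There is one attempt and no reset: what is moved stays moved. The work goes in short steps, Python scripts to look and compute and a tool call to move; the robot and the scene stay as the last step left them, time stands still between calls to the robot, and variables do not carry over. Pictures are saved under pics/ and viewed, at most 10 in all, crops included, and the job is handed in when it is done.

Besides the shell and the picture viewer there is one more tool, called as name(argument=value, ...) on one line, values as JSON. play_rows: Moves the arm, as the interface text tells. Its arguments: {"type":"object","properties":{"plan":{"type":"array"},"newtons":{"type":"number"}},"required":["plan"]}

```bash
mkdir -p pics; cat > h.py <<'E'
import numpy as np, cv2
from rig import manip
def snap(n,f):
    s=manip.snapshot(n); cv2.imwrite(f,s["image"][:,:,::-1]); return s
E
python3 - <<'E'
from h import *
import pickle
for n in("side","top"):
    s=snap(n,f"pics/{n}0.png"); pickle.dump(s,open(n+".pkl","wb"))
    print(n,[s[k] for k in("fx","fy","cx","cy")],np.round(s["T"],3).tolist(),[k for k in s])
st=manip.state(); print(st)
E
```

```text
side [472.3710630712628, 472.3710630712628, 321.2826043475166, 195.64288762992697] [[0.848, 0.362, -0.387, -0.025], [-0.53, 0.59, -0.61, -1.015], [0.008, 0.722, 0.692, 1.172], [0.0, 0.0, 0.0, 1.0]] ['image', 'fx', 'fy', 'cx', 'cy', 'T']
top [406.82740696548666, 406.82740696548666, 325.61468227377105, 201.92191656192716] [[0.006, 0.998, -0.067, 0.488], [-1.0, 0.005, -0.014, -0.154], [-0.013, 0.067, 0.998, 1.292], [0.0, 0.0, 0.0, 1.0]] ['image', 'fx', 'fy', 'cx', 'cy', 'T']
{'time_s': 0.1, 'joints': array([-1.17389974,  0.32172001, -0.07008326,  1.45157868,  0.02262832,
        1.37076767, -0.0569061 ]), 'qvel': array([-0.00013985, -0.00094666, -0.00018178, -0.00507504,  0.00102803,
        0.00191548, -0.0009334 ]), 'joint_torque': array([-5.70712709e-04, -4.92567408e+01, -4.05931827e-01, -3.13399565e+01,
       -6.42127614e-02,  3.94348183e-02,  5.33203502e-05]), 'tcp_pos': array([0.24266129, 0.60249155, 0.23257671]), 'tool_rot': array([-1.00443637e-04,  1.90218726e-01,  9.81741374e-01, -8.37589132e-04]), 'contact_force': array([ 0.26818666,  0.07911597, -0.61454538]), 'wrist_torque': array([-0.01683761,  0.02507539, -0.02534842]), 'grasp_force': 0.0, 'opening': 0.08711173967113958}
```

View pics/side0.png

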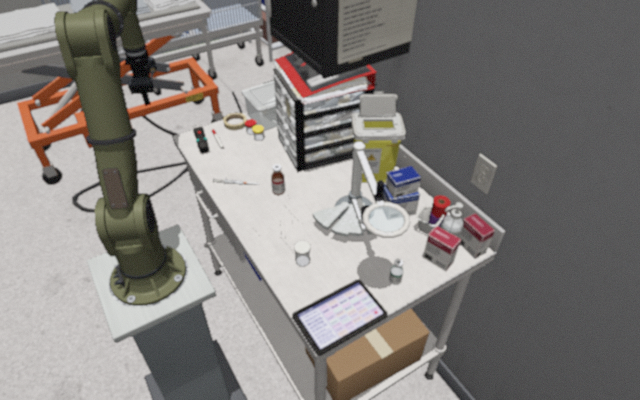

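View pics/top0.png

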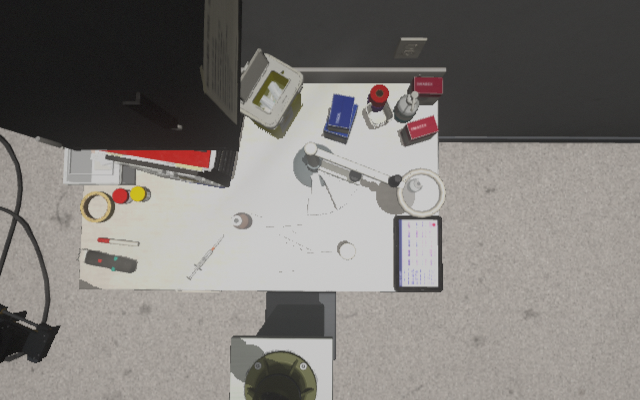

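```bash
cat >> h.py <<'E'
def ray(s,u,v):
    d=np.array([(u-s["cx"])/s["fx"],-(v-s["cy"])/s["fy"],-1.]); T=s["T"]; return T[:3,3],T[:3,:3]@d
def onz(s,u,v,z):
    o,d=ray(s,u,v); return o+d*(z-o[2])/d[2]
def proj(s,p):
    c=np.linalg.inv(s["T"])@np.r_[p,1]; return np.array([s["cx"]-s["fx"]*c[0]/c[2],s["cy"]+s["fy"]*c[1]/c[2]])
E
python3 - <<'E'
from h import *
import pickle
t=pickle.load(open("top.pkl","rb"));s=pickle.load(open("side.pkl","rb"))
a=cv2.resize(t["image"][130:270,290:450],None,fx=4,fy=4,interpolation=3)
b=cv2.resize(s["image"][135:290,265:425],None,fx=4,fy=4,interpolation=3)
cv2.imwrite("pics/c.png",np.ascontiguousarray(cv2.resize(np.hstack([a[:560],b[:560]]),(800,350),interpolation=cv2.INTER_AREA))[:,:,::-1]) if 0 else None
cv2.imwrite("pics/ct.png",a[:,:,::-1]);cv2.imwrite("pics/cs.png",b[:600,:,::-1])
for n,u,v,z in[("col",310,149,.287),("lens",421,193,.264),("hand",395,180.5,.332),("pot",347,250,.074),("tall",241,220,.115)]:
    print(n,onz(t,u,v,z).round(4))
print("clear side",onz(s,397,266,.089),onz(s,302,248,.074))
E
```

```text
col [ 0.6878 -0.1002  0.287 ]
lens [ 0.5807 -0.3807  0.264 ]
hand [ 0.604  -0.3046  0.332 ]
pot [ 0.4266 -0.2014  0.074 ]
tall [0.5132 0.1075 0.115 ]
clear side [ 0.61177126 -0.42145896  0.089     ] [ 0.4192061  -0.20946686  0.074     ]
```

View pics/ct.png

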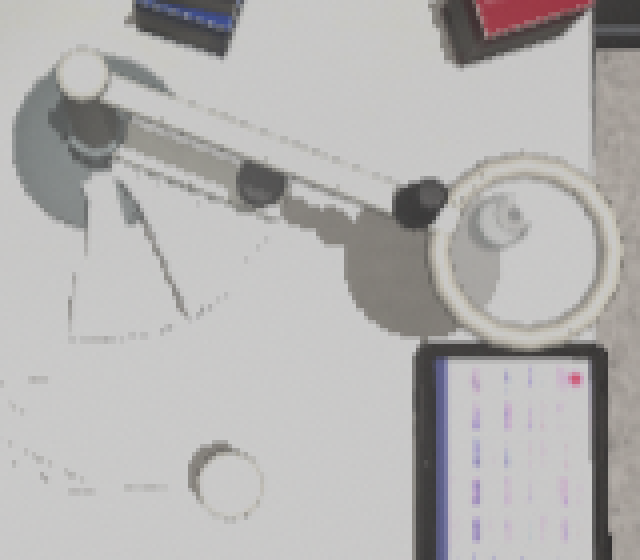

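View pics/cs.png

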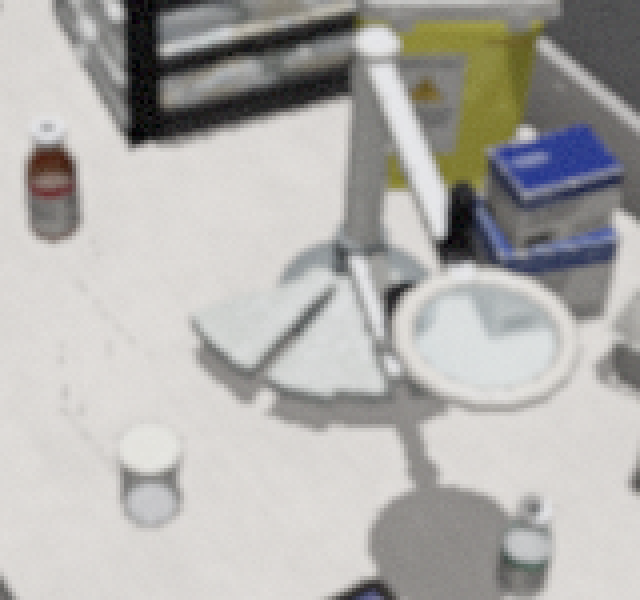

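The top view crop shows the column top at full-image (310.75,148.5), the lens centre at (421.5,192.5), the handle just inside the lens and the knob at (355,176). The pot is at (347,250). The side view shows the tall vial at (277,180), the clear vial's cap at (398.5,262), and a dark slit line in the fan plate.

```bash
cat >> h.py <<'E'
from scipy.spatial.transform import Rotation as Ro
H=np.array([.6878,-.1010,0]); PHI0=np.arctan2(-.2797,-.1071)
def frame(a): # u along arm, t clockwise tangent
    f=PHI0-a; return np.array([np.cos(f),np.sin(f),0]),np.array([np.sin(f),-np.cos(f),0])
def toolR(a,lean):
    u,t=frame(a); z=np.array([0,0,-np.cos(lean)])-t*np.sin(lean); y=-u; return np.c_[np.cross(y,z),y,z]
def cur():
    s=manip.state(); q=s["tool_rot"]; return s["tcp_pos"],Ro.from_quat(q[[1,2,3,0]])
def rows(p,R,path,n,hand=1): # path: list of (pos,R) ; n rows per leg
    for (pt,Rt),k in zip(path,n):
        dr=(R.inv()*Rt).as_rotvec(); p0=p;R0=R
        for i in range(1,k+1):
            pn=p0+(pt-p0)*i/k; Rn=R0*Ro.from_rotvec(dr*i/k)
            sh=np.round(R.inv().apply(pn-p)/.04,2); tu=np.round(np.degrees((R.inv()*Rn).as_rotvec())/5,2)
            print([sh.tolist(),tu.tolist(),hand],"" if np.linalg.norm(sh)<1.03 and abs(tu).max()<=1 else "TOO BIG")
            p=p+R.apply(sh*.04); R=R*Ro.from_rotvec(np.radians(tu*5))
    print("end",p.round(4))
E
python3 - <<'E'
from h import *
import pickle
t=pickle.load(open("top.pkl","rb"));s=pickle.load(open("side.pkl","rb"))
for u,v,n in[(265+68,135+90-.0,"side slit out"),(265+82,135+73,"side slit in")]:
    d=onz(s,u,v,.05)-H; print(n,np.hypot(*d[:2]),PHI0-np.arctan2(d[1],d[0]))
for u,v in[(337,209.5),(324,175),(307.5,214.5),(357,189)]:
    d=onz(t,u,v,.05)-H; print("top",np.hypot(*d[:2]),PHI0-np.arctan2(d[1],d[0]))
print("H side",onz(s,265+378/4,135+40/4,.287),"lens side",onz(s,265+486/4,135+335/4,.27),"clear",onz(s,398.5,261.7,.089),onz(t,415,184.5,.089))
u,tt=frame(0); lean=np.radians(42);R=toolR(0,lean);z=R[:,2]
g=H+.13*u+[0,0,.107]+.003*tt+.008*z; print("knob tcp",g)
p,r=cur()
rows(p,r,[(np.array([.40,.25,.28]),r),(g-.12*z,Ro.from_matrix(R))],[10,15])
E
```

```text
side slit out 0.13892058825878725 0.7568062302499856
side slit in 0.047572535362680045 0.7721473130254759
top 0.15642519279453096 0.7368729368090807
top 0.04523607619562624 0.4726045492596873
top 0.15654300635228335 -4.953442897681572
top 0.15219109686039214 0.16039104820719152
H side [ 0.68830901 -0.10553158  0.287     ] lens side [ 0.57957155 -0.38357718  0.27      ] clear [ 0.62527645 -0.41146426  0.089     ] [ 0.62164077 -0.40186561  0.089     ]
knob tcp [ 0.64351056 -0.22324558  0.10105484]
[[-0.69, -0.67, -0.12], [0.0, 0.0, 0.0], 1] 
[[-0.7, -0.67, -0.11], [0.0, 0.0, 0.0], 1] 
[[-0.69, -0.67, -0.12], [0.0, 0.0, 0.0], 1] 
[[-0.7, -0.67, -0.12], [0.0, 0.0, 0.0], 1] 
[[-0.69, -0.67, -0.12], [0.0, 0.0, 0.0], 1] 
[[-0.69, -0.67, -0.11], [0.0, 0.0, 0.0], 1] 
[[-0.7, -0.68, -0.12], [0.0, 0.0, 0.0], 1] 
[[-0.69, -0.67, -0.12], [0.0, 0.0, 0.0], 1] 
[[-0.7, -0.67, -0.12], [0.0, 0.0, 0.0], 1] 
[[-0.69, -0.67, -0.11], [0.0, 0.0, 0.0], 1] 
[[-0.54, -0.58, 0.15], [-0.01, -0.56, -0.01], 1] 
[[-0.53, -0.58, 0.18], [-0.0, -0.56, -0.01], 1] 
[[-0.52, -0.59, 0.2], [-0.01, -0.56, -0.02], 1] 
[[-0.5, -0.58, 0.22], [-0.0, -0.56, -0.01], 1] 
[[-0.5, -0.59, 0.25], [-0.01, -0.56, -0.01], 1] 
[[-0.48, -0.58, 0.28], [-0.01, -0.56, -0.01], 1] 
[[-0.47, -0.59, 0.3], [-0.0, -0.56, -0.01], 1] 
[[-0.45, -0.58, 0.31], [-0.01, -0.56, -0.02], 1] 
[[-0.43, -0.59, 0.34], [-0.0, -0.56, -0.01], 1] 
[[-0.42, -0.59, 0.37], [-0.01, -0.56, -0.01], 1] 
[[-0.4, -0.59, 0.38], [-0.01, -0.56, -0.01], 1] 
[[-0.38, -0.59, 0.4], [-0.0, -0.56, -0.01], 1] 
[[-0.36, -0.59, 0.41], [-0.01, -0.56, -0.02], 1] 
[[-0.34, -0.59, 0.44], [-0.0, -0.56, -0.01], 1] 
[[-0.31, -0.59, 0.45], [-0.01, -0.56, -0.01], 1] 
end [ 0.5686 -0.1947  0.1901]
```

play_rows(plan=[[[-0.7, -0.67, -0.12], [0, 0, 0], 1], [[-0.7, -0.67, -0.12], [0, 0, 0], 1], [[-0.7, -0.67, -0.12], [0, 0, 0], 1], [[-0.7, -0.67, -0.12], [0, 0, 0], 1], [[-0.7, -0.67, -0.12], [0, 0, 0], 1]], newtons=30)

```text
time_s: 0.52
tcp_pos: [0.3229, 0.4244, 0.2572]
tool_rot: [-0.0, 0.19, 0.982, -0.0]
contact_force: [1.4, 0.0, 0.3]
opening: 0.0872
grasp_force: 0.0
```

play_rows(plan=[[[-0.7, -0.67, -0.12], [0, 0, 0], 1], [[-0.7, -0.67, -0.12], [0, 0, 0], 1], [[-0.7, -0.67, -0.12], [0, 0, 0], 1], [[-0.7, -0.67, -0.12], [0, 0, 0], 1], [[-0.7, -0.67, -0.12], [0, 0, 0], 1]])

```text
time_s: 0.93
tcp_pos: [0.4027, 0.2478, 0.2816]
tool_rot: [-0.0, 0.19, 0.982, 0.0]
contact_force: [1.4, -0.2, -0.6]
opening: 0.0873
grasp_force: 0.0
```

play_rows(plan=[[[-0.54, -0.58, 0.15], [0, -0.56, -0.01], 1], [[-0.53, -0.58, 0.18], [0, -0.56, -0.01], 1], [[-0.52, -0.59, 0.2], [0, -0.56, -0.02], 1], [[-0.5, -0.58, 0.22], [0, -0.56, -0.01], 1], [[-0.5, -0.59, 0.25], [0, -0.56, -0.01], 1]])

```text
time_s: 1.35
tcp_pos: [0.4588, 0.1, 0.2514]
tool_rot: [0.121, 0.186, 0.975, -0.023]
contact_force: [1.0, 0.0, 0.3]
opening: 0.087
grasp_force: 0.0
```

play_rows(plan=[[[-0.48, -0.58, 0.28], [0, -0.56, -0.01], 1], [[-0.47, -0.59, 0.3], [0, -0.56, -0.01], 1], [[-0.45, -0.58, 0.31], [0, -0.56, -0.02], 1], [[-0.43, -0.59, 0.34], [0, -0.56, -0.01], 1], [[-0.42, -0.59, 0.37], [0, -0.56, -0.01], 1]])

```text
time_s: 1.77
tcp_pos: [0.5147, -0.0476, 0.2216]
tool_rot: [0.239, 0.179, 0.953, -0.046]
contact_force: [0.5, 1.4, -1.1]
opening: 0.0872
grasp_force: 0.0
```

play_rows(plan=[[[-0.4, -0.59, 0.38], [0, -0.56, -0.01], 1], [[-0.38, -0.59, 0.4], [0, -0.56, -0.01], 1], [[-0.36, -0.59, 0.41], [0, -0.56, -0.02], 1], [[-0.34, -0.59, 0.44], [0, -0.56, -0.01], 1], [[-0.31, -0.59, 0.45], [0, -0.56, -0.01], 1]])

```text
time_s: 2.18
tcp_pos: [0.5705, -0.1966, 0.1923]
tool_rot: [0.353, 0.17, 0.917, -0.068]
contact_force: [1.4, -0.0, -0.1]
opening: 0.0871
grasp_force: 0.0
```

```bash
python3 - <<'E'
from h import *
p,r=cur(); print(p,r.as_matrix().round(3).tolist(),manip.state()["contact_force"])
s=snap("wrist","pics/w0.png"); print(s["hand_eye"].round(4).tolist(),s["fx"],s["cx"],s["cy"])
T=np.eye(4);T[:3,:3]=r.as_matrix();T[:3,3]=p; s["T"]=T@s["hand_eye"]
u,t=frame(0)
for k in(.097,.112,.126,.136): print(k,proj(s,H+.13*u+[0,0,k]))
E
```

```text
[ 0.57050976 -0.19661458  0.19226489] [[-0.693, 0.36, 0.625], [0.264, 0.933, -0.245], [-0.671, -0.005, -0.741]] [ 1.36923963 -0.0027144  -0.13805816]
[[-0.0007, 0.9577, 0.2878, 0.0796], [1.0, 0.0009, -0.0005, -0.0004], [-0.0007, 0.2878, -0.9577, -0.1509], [0.0, 0.0, 0.0, 1.0]] 317.5234174490871 318.94442799979146 204.73956871364967
0.097 [321.43771006 193.64888408]
0.112 [321.43250615 208.24588081]
0.126 [321.42737565 222.63697905]
0.136 [321.42353682 233.4049014 ]
```

View pics/w0.png

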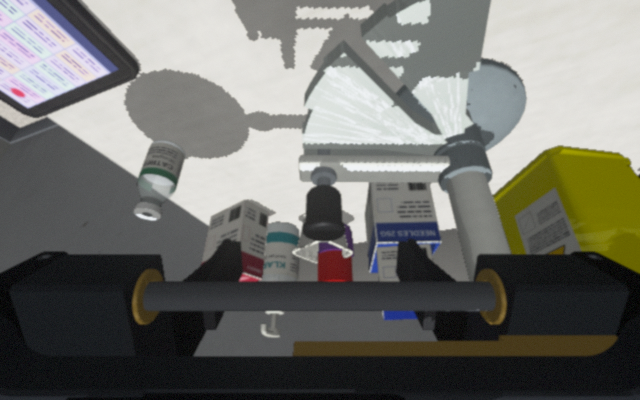

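The wrist view shows the knob upright at (322,186) to (322,237), within about 1 px of where I predicted it. I'll advance and grip.

play_rows(plan=[[[0.02, 0.01, 0.75], [0, 0, 0], 1], [[0.02, 0.01, 0.75], [0, 0, 0], 1], [[0.02, 0.01, 0.7], [0, 0, 0], 1], [[0.02, 0.01, 0.5], [0, 0, 0], 1], [[0.01, 0.01, 0.3], [0, 0, 0], 1]])

```text
time_s: 2.65
tcp_pos: [0.6432, -0.2218, 0.0977]
tool_rot: [0.35, 0.17, 0.919, -0.069]
contact_force: [-0.5, -0.3, 0.2]
opening: 0.0873
grasp_force: 0.0
```

play_rows(plan=[[[0, 0, 0], [0, 0, 0], -0.5], [[0, 0, 0], [0, 0, 0], -0.5], [[0, 0, 0], [0, 0, 0], -0.5], [[0, 0, 0], [0, 0, 0], -0.5], [[0, 0, 0], [0, 0, 0], -0.5]], newtons=30)

```text
time_s: 3.07
tcp_pos: [0.6437, -0.2216, 0.1021]
tool_rot: [0.353, 0.17, 0.918, -0.068]
contact_force: [0.8, -0.1, 0.7]
opening: 0.0612
grasp_force: 0.0
```

play_rows(plan=[[[0, 0, 0], [0, 0, 0], -1], [[0, 0, 0], [0, 0, 0], -1], [[0, 0, 0], [0, 0, 0], -1], [[0, 0, 0], [0, 0, 0], -1], [[0, 0, 0], [0, 0, 0], -1]], newtons=30)

```text
time_s: 3.48
tcp_pos: [0.6438, -0.2212, 0.101]
tool_rot: [0.352, 0.17, 0.918, -0.068]
contact_force: [-1.3, -0.3, 1.2]
opening: 0.0285
grasp_force: 30.1
```

play_rows(plan=[[[0, 0, 0], [0, 0, 0], -1], [[0, 0, 0], [0, 0, 0], -1], [[0, 0, 0], [0, 0, 0], -1], [[0, 0, 0], [0, 0, 0], -1], [[0, 0, 0], [0, 0, 0], -1]])

```text
time_s: 3.9
tcp_pos: [0.6438, -0.2213, 0.1009]
tool_rot: [0.352, 0.17, 0.918, -0.068]
contact_force: [0.7, 1.3, 0.7]
opening: 0.0287
grasp_force: 30.0
```

```bash
python3 - <<'E'
from h import *
s=manip.state();p,r=cur(); print(s["tcp_pos"],s["opening"],s["grasp_force"],s["contact_force"])
print("up .04 =",r.inv().apply([0,0,1]).round(3))
# swing rows: da per row about hinge
for da in(.02,.03):
    W=Ro.from_rotvec([0,0,-da]); pn=H+W.apply(p-H); print(da,(r.inv().apply(pn-p)/.04).round(3),np.degrees((r.inv()*W*r).as_rotvec()/5).round(3))
E
```

```text
[ 0.64382115 -0.22134747  0.1009325 ] 0.02865610716269371 29.99779141795443 [0.66925737 1.26226738 0.74341632]
up .04 = [-0.669 -0.005 -0.743]
0.02 [ 0.048 -0.    -0.043] [0.153 0.001 0.17 ]
0.03 [ 0.071 -0.    -0.064] [0.23  0.002 0.255]
```

play_rows(plan=[[[-0.065, 0, -0.072], [0, 0, 0], -1], [[-0.065, 0, -0.072], [0, 0, 0], -1], [[-0.065, 0, -0.072], [0, 0, 0], -1], [[-0.065, 0, -0.072], [0, 0, 0], -1], [[-0.065, 0, -0.072], [0, 0, 0], -1]])

```text
time_s: 4.32
tcp_pos: [0.6426, -0.2209, 0.1191]
tool_rot: [0.35, 0.17, 0.919, -0.068]
contact_force: [1.3, 4.5, -8.1]
opening: 0.0292
grasp_force: 30.0
```

play_rows(plan=[[[0, 0, 0], [0, 0, 0], -1], [[0, 0, 0], [0, 0, 0], -1], [[0, 0, 0], [0, 0, 0], -1], [[0, 0, 0], [0, 0, 0], -1], [[0, 0, 0], [0, 0, 0], -1]])

```text
time_s: 4.73
tcp_pos: [0.6432, -0.2212, 0.1195]
tool_rot: [0.351, 0.17, 0.918, -0.068]
contact_force: [1.5, 4.2, -7.9]
opening: 0.0287
grasp_force: 30.0
```

play_rows(plan=[[[0.048, 0, -0.043], [0.153, 0, 0.17], -1], [[0.071, 0, -0.064], [0.23, 0, 0.255], -1], [[0.071, 0, -0.064], [0.23, 0, 0.255], -1], [[0.071, 0, -0.064], [0.23, 0, 0.255], -1], [[0.071, 0, -0.064], [0.23, 0, 0.255], -1]])

```text
time_s: 5.15
tcp_pos: [0.6279, -0.2138, 0.1207]
tool_rot: [0.347, 0.234, 0.903, -0.092]
contact_force: [1.4, 3.1, -7.4]
opening: 0.0287
grasp_force: 30.0
```

```bash
python3 - <<'E'
from h import *
s=manip.state();p,r=cur(); print(s["opening"],s["contact_force"])
d=p-H;d0=np.array([.6432,-.2212,0])-H; print(p,"swing",np.arctan2(d0[1],d0[0])-np.arctan2(d[1],d[0]),np.hypot(*d[:2]),np.hypot(*d0[:2]))
for da in(.03,):
    W=Ro.from_rotvec([0,0,-da]); pn=H+W.apply(p-H); print(da,(r.inv().apply(pn-p)/.04).round(3),np.degrees((r.inv()*W*r).as_rotvec()/5).round(3))
E
```

```text
0.028747715866333456 [ 1.35118276  3.14004868 -7.39284977]
[ 0.6278742  -0.21383108  0.12065886] swing 0.132923731401561 0.12775740008819367 0.1282076440778786
0.03 [ 0.071 -0.    -0.064] [0.231 0.001 0.255]
```

Swinging cleanly; continuing.

play_rows(plan=[[[0.071, 0, -0.064], [0.23, 0, 0.255], -1], [[0.071, 0, -0.064], [0.23, 0, 0.255], -1], [[0.071, 0, -0.064], [0.23, 0, 0.255], -1], [[0.071, 0, -0.064], [0.23, 0, 0.255], -1], [[0.071, 0, -0.064], [0.23, 0, 0.255], -1]])

```text
time_s: 5.57
tcp_pos: [0.612, -0.2034, 0.1206]
tool_rot: [0.34, 0.301, 0.883, -0.117]
contact_force: [1.4, 2.3, -8.1]
opening: 0.0287
grasp_force: 30.0
```

play_rows(plan=[[[0.071, 0, -0.064], [0.23, 0, 0.255], -1], [[0.071, 0, -0.064], [0.23, 0, 0.255], -1], [[0.071, 0, -0.064], [0.23, 0, 0.255], -1], [[0.071, 0, -0.064], [0.23, 0, 0.255], -1], [[0.071, 0, -0.064], [0.23, 0, 0.255], -1]])

```text
time_s: 5.98
tcp_pos: [0.5978, -0.1907, 0.1204]
tool_rot: [0.33, 0.367, 0.858, -0.142]
contact_force: [1.0, 1.7, -8.0]
opening: 0.0283
grasp_force: 30.1
```

```bash
python3 - <<'E'
from h import *
s=manip.state();p,r=cur(); print(s["opening"],s["contact_force"])
d=p-H;d0=np.array([.6432,-.2212,0])-H; print(p,"swing",np.arctan2(d0[1],d0[0])-np.arctan2(d[1],d[0]),np.hypot(*d[:2]))
print("up",r.inv().apply([0,0,1]).round(3))
E
```

```text
0.028338406736161774 [ 1.02943472  1.6607971  -8.04666013]
[ 0.59776029 -0.19066924  0.12040893] swing 0.4321580209605993 0.1270736891284379
up [-0.671 -0.001 -0.742]
```

play_rows(plan=[[[0.045, 0, 0.05], [0, 0, 0], -1], [[0.045, 0, 0.05], [0, 0, 0], -1], [[0.035, 0, 0.04], [0, 0, 0], -1], [[0, 0, 0], [0, 0, 0], 0.6], [[0, 0, 0], [0, 0, 0], 0.6]])

```text
time_s: 6.4
tcp_pos: [0.5979, -0.1931, 0.1143]
tool_rot: [0.331, 0.367, 0.858, -0.144]
contact_force: [-0.6, -0.5, 1.0]
opening: 0.0358
grasp_force: 0.0
```

play_rows(plan=[[[0, 0, 0], [0, 0, 0], 0.6], [[0, 0, 0], [0, 0, 0], 0.6], [[0, 0, 0], [0, 0, 0], 0.6], [[0, 0, 0], [0, 0, 0], 0.6], [[0, 0, 0], [0, 0, 0], 0.6]])

```text
time_s: 6.82
tcp_pos: [0.597, -0.1917, 0.1129]
tool_rot: [0.33, 0.366, 0.858, -0.144]
contact_force: [-0.4, -0.1, -0.2]
opening: 0.0656
grasp_force: 0.0
```

play_rows(plan=[[[0, 0, -0.3], [0, 0, 0], 0.6], [[0, 0, -0.6], [0, 0, 0], 0.6], [[0, 0, -0.9], [0, 0, 0], 0.6], [[0, 0, -0.9], [0, 0, 0], 0.6], [[0, 0, -0.9], [0, 0, 0], 0.6]])

```text
time_s: 7.23
tcp_pos: [0.5292, -0.1211, 0.2204]
tool_rot: [0.329, 0.366, 0.858, -0.144]
contact_force: [1.2, 1.0, 0.3]
opening: 0.0696
grasp_force: 0.0
```

```bash
python3 - <<'E'
from h import *
import pickle
s=manip.state();p,r=cur(); print(p,s["opening"],s["contact_force"])
t=snap("top","pics/top1.png"); pickle.dump(t,open("top1.pkl","wb"))
im=t["image"]; b=cv2.resize(im[130:270,290:450],None,fx=4,fy=4,interpolation=3); cv2.imwrite("pics/ct1.png",b[:,:,::-1])
E
```

```text
[ 0.52924982 -0.12107866  0.22044462] 0.06960033995433923 [1.18285109 1.02161644 0.33710831]
```

View pics/ct1.png

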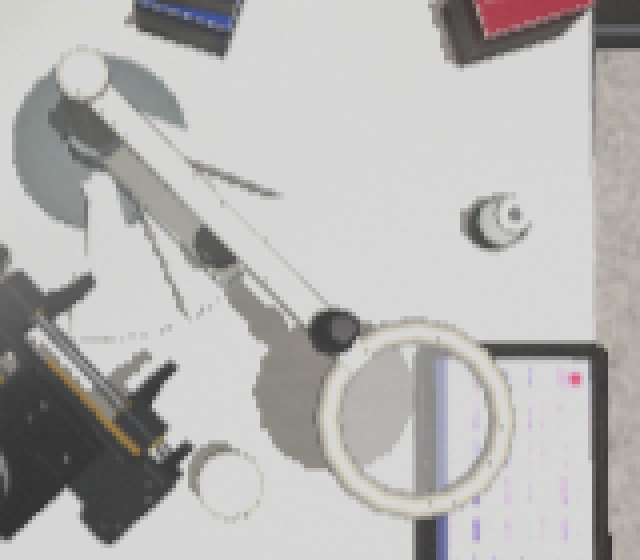

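```bash
python3 - <<'E'
from h import *
import pickle
t=pickle.load(open("top1.pkl","rb"))
A=lambda p:(p-H)
for n,u,v,z in[("lens",394.25,235,.264),("handle",375.25,212,.332),("parkslit",360,178.3,.05),("frontslit",337,209.5,.05)]:
    q=onz(t,u,v,z);d=q-H; print(n,q,np.hypot(*d[:2]),PHI0-np.arctan2(d[1],d[0])-(2*np.pi if 0 else 0))
d=onz(t,394.25,235,.264)-H; a=PHI0-np.arctan2(d[1],d[0])
u,tt=frame(a); h=H+.225*u; R=Ro.from_matrix(toolR(a,0)); print("a",a,"handle",h)
p,r=cur()
rows(p,r,[(np.r_[p[:2]+[-.01,.0],.41],R),(np.r_[h[:2],.38],R)],[10,5],.6)
E
```

```text
lens [ 0.47442862 -0.31262685  0.264     ] 0.3005216579982328 0.4238153352649332
handle [ 0.52913383 -0.25773077  0.332     ] 0.22302351719342486 0.42584689733880743
parkslit [ 0.64439451 -0.24179387  0.05      ] 0.14733278450500964 -0.06664180331578717
frontslit [ 0.54821149 -0.17159667  0.05      ] 0.15642519279453096 0.7368729368090807
a 0.4238153352649332 handle [ 0.52804925 -0.25944462  0.        ]
[[-0.3, -0.02, -0.35], [-0.0, 0.85, -0.02], 0.6] 
[[-0.27, -0.01, -0.38], [-0.01, 0.84, -0.01], 0.6] 
[[-0.24, -0.02, -0.39], [-0.0, 0.85, -0.02], 0.6] 
[[-0.21, -0.02, -0.41], [-0.0, 0.84, -0.02], 0.6] 
[[-0.18, -0.02, -0.42], [-0.01, 0.85, -0.01], 0.6] 
[[-0.15, -0.02, -0.44], [-0.0, 0.84, -0.02], 0.6] 
[[-0.12, -0.01, -0.44], [-0.01, 0.85, -0.02], 0.6] 
[[-0.08, -0.02, -0.46], [0.0, 0.84, -0.01], 0.6] 
[[-0.05, -0.02, -0.46], [-0.0, 0.85, -0.02], 0.6] 
[[-0.02, -0.02, -0.46], [-0.01, 0.84, -0.02], 0.6] 
[[-0.53, -0.47, 0.15], [0.0, 0.0, 0.0], 0.6] 
[[-0.53, -0.48, 0.15], [0.0, 0.0, 0.0], 0.6] 
[[-0.53, -0.47, 0.15], [0.0, 0.0, 0.0], 0.6] 
[[-0.54, -0.48, 0.15], [0.0, 0.0, 0.0], 0.6] 
[[-0.53, -0.47, 0.15], [0.0, 0.0, 0.0], 0.6] 
end [ 0.5282 -0.2594  0.3801]
```

The arm now stands at about 0.42 rad. The top view shows a front slit near (337,209), which puts the notch at about 0.74 to 0.8 rad. Moving above the handle.

play_rows(plan=[[[-0.3, -0.02, -0.35], [0, 0.85, -0.02], 0.6], [[-0.27, -0.02, -0.38], [0, 0.85, -0.02], 0.6], [[-0.24, -0.02, -0.39], [0, 0.85, -0.02], 0.6], [[-0.21, -0.02, -0.41], [0, 0.84, -0.02], 0.6], [[-0.18, -0.02, -0.42], [0, 0.84, -0.01], 0.6]])

```text
time_s: 7.7
tcp_pos: [0.5257, -0.1212, 0.3131]
tool_rot: [0.165, 0.383, 0.906, -0.074]
contact_force: [0.6, -0.9, -0.2]
opening: 0.0693
grasp_force: 0.0
```

play_rows(plan=[[[-0.15, -0.02, -0.44], [0, 0.85, -0.02], 0.6], [[-0.12, -0.02, -0.44], [0, 0.84, -0.02], 0.6], [[-0.08, -0.02, -0.46], [0, 0.84, -0.01], 0.6], [[-0.05, -0.02, -0.46], [0, 0.84, -0.02], 0.6], [[-0.02, -0.02, -0.46], [0, 0.84, -0.02], 0.6]])

```text
time_s: 8.12
tcp_pos: [0.5215, -0.1208, 0.4058]
tool_rot: [-0.003, 0.386, 0.923, -0.003]
contact_force: [0.6, -1.2, -0.3]
opening: 0.0696
grasp_force: 0.0
```

play_rows(plan=[[[-0.53, -0.47, 0.15], [0, 0, 0], 0.6], [[-0.53, -0.48, 0.15], [0, 0, 0], 0.6], [[-0.53, -0.47, 0.15], [0, 0, 0], 0.6], [[-0.54, -0.48, 0.15], [0, 0, 0], 0.6], [[-0.53, -0.47, 0.15], [0, 0, 0], 0.6]])

```text
time_s: 8.53
tcp_pos: [0.5282, -0.2649, 0.3745]
tool_rot: [-0.003, 0.386, 0.922, -0.005]
contact_force: [0.2, 0.1, 0.9]
opening: 0.0697
grasp_force: 0.0
```

```bash
python3 - <<'E'
from h import *
p,r=cur(); print(p,r.as_matrix().round(3).tolist())
s=snap("wrist","pics/w1.png")
T=np.eye(4);T[:3,:3]=r.as_matrix();T[:3,3]=p; s["T"]=T@s["hand_eye"]
u,t=frame(.424); print(proj(s,H+.225*u+[0,0,.332]),proj(s,H+.225*u+[0,0,.28]))
rows(p,r,[(np.r_[(H+.225*u)[:2],.304],Ro.from_matrix(toolR(.424,0)))],[5],.6)
E
```

```text
[ 0.52817922 -0.26489246  0.37450464] [[-0.702, 0.713, -0.009], [0.713, 0.702, -0.007], [0.001, -0.011, -1.0]]
[325.74822306 230.05551074] [325.11910124 206.70276928]
[[0.02, 0.02, 0.35], [-0.03, -0.0, -0.01], 0.6] 
[[0.02, 0.02, 0.35], [-0.02, -0.0, -0.01], 0.6] 
[[0.02, 0.03, 0.36], [-0.03, -0.01, -0.0], 0.6] 
[[0.02, 0.02, 0.35], [-0.02, 0.0, -0.01], 0.6] 
[[0.02, 0.02, 0.35], [-0.03, -0.0, -0.01], 0.6] 
end [ 0.5281 -0.2593  0.3041]
```

View pics/w1.png

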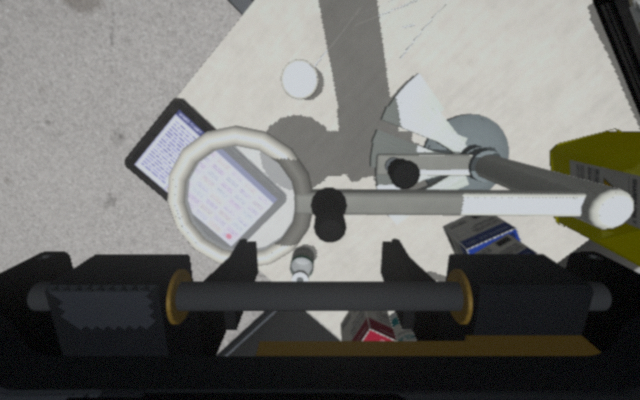

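The handle top is at (329,227) against a predicted (326,230), so the aim is good to about 2 mm. I'll descend and grip lightly, so the pads slip when the arm stops dead.

play_rows(plan=[[[0.02, 0.02, 0.35], [-0.03, 0, -0.01], 0.6], [[0.02, 0.02, 0.35], [-0.03, 0, -0.01], 0.6], [[0.02, 0.02, 0.35], [-0.02, 0, -0.01], 0.6], [[0.02, 0.02, 0.35], [-0.02, 0, -0.01], 0.6], [[0.02, 0.02, 0.35], [-0.02, 0, 0], 0.6]], newtons=12)

```text
time_s: 9.0
tcp_pos: [0.5277, -0.258, 0.304]
tool_rot: [-0.001, 0.385, 0.923, -0.0]
contact_force: [0.1, 0.8, -0.2]
opening: 0.0695
grasp_force: 0.0
```

play_rows(plan=[[[0, 0, 0], [0, 0, 0], -1], [[0, 0, 0], [0, 0, 0], -1], [[0, 0, 0], [0, 0, 0], -1], [[0, 0, 0], [0, 0, 0], -1], [[0, 0, 0], [0, 0, 0], -1]])

```text
time_s: 9.42
tcp_pos: [0.5282, -0.2584, 0.3058]
tool_rot: [0.0, 0.385, 0.923, 0.0]
contact_force: [0.3, -1.1, -0.5]
opening: 0.0444
grasp_force: 0.0
```

play_rows(plan=[[[0, 0, 0], [0, 0, 0], -1], [[0, 0, 0], [0, 0, 0], -1], [[0, 0, 0], [0, 0, 0], -1], [[0, 0, 0], [0, 0, 0], -1], [[0, 0, 0], [0, 0, 0], -1]])

```text
time_s: 9.83
tcp_pos: [0.5293, -0.2566, 0.3051]
tool_rot: [0.0, 0.384, 0.923, 0.001]
contact_force: [3.4, 3.3, 0.3]
opening: 0.0206
grasp_force: 12.0
```

```bash
cat >> h.py <<'E'
def rep(das=(.012,.015)):
    s=manip.state();p,r=cur(); d=p-H; u=r.inv().apply([0,0,1])
    print(p.round(4),"a",round(PHI0-np.arctan2(d[1],d[0]),4),"r",np.hypot(*d[:2]).round(4),"yaw a",round(PHI0-np.arctan2(*(-r.as_matrix()[:2,1])[::-1]),4),s["opening"].round(4),s["contact_force"].round(2),s["grasp_force"])
    for da in das:
        W=Ro.from_rotvec([0,0,-da]); pn=H+W.apply(p-H); print(da,(r.inv().apply(pn-p)/.04).round(3),np.degrees((r.inv()*W*r).as_rotvec()/5).round(3))
E
python3 -c "
from h import *
rep((.015,.03))"
```

```text
Traceback (most recent call last):
  File "h.py", line 30, in rep
    print(p.round(4),"a",round(PHI0-np.arctan2(d[1],d[0]),4),"r",np.hypot(*d[:2]).round(4),"yaw a",round(PHI0-np.arctan2(*(-r.as_matrix()[:2,1])[::-1]),4),s["opening"].round(4),s["contact_force"].round(2),s["grasp_force"])
                                                                                                                                                           ^^^^^^^^^^^^^^^^^^
AttributeError: 'float' object has no attribute 'round'
```

play_rows(plan=[[[0.085, 0, 0], [0, 0, 0.17], -1], [[0.17, 0, 0], [0, 0, 0.34], -1], [[0.17, 0, 0], [0, 0, 0.34], -1], [[0.17, 0, 0], [0, 0, 0.34], -1], [[0.085, 0, 0], [0, 0, 0.17], -1]])

```text
time_s: 10.25
tcp_pos: [0.5117, -0.2361, 0.3051]
tool_rot: [0.001, 0.438, 0.899, 0.001]
contact_force: [7.8, 2.1, -2.0]
opening: 0.0206
grasp_force: 12.0
```

```bash
sed -i 's/s\["opening"\].round(4)/round(s["opening"],4)/' h.py; python3 -c "
from h import *
rep((.012,))"
```

```text
[ 0.5117 -0.2361  0.3051] a 0.5508 r 0.2219 yaw a 0.5421 0.0206 [ 7.81  2.09 -2.05] 12.02530927920634
0.012 [ 0.067  0.001 -0.   ] [ 0.    -0.     0.138]
```

play_rows(plan=[[[0.07, 0.03, 0], [0, 0, 0.14], -1], [[0.08, 0.02, 0], [0, 0, 0.17], -1], [[0.08, 0, 0], [0, 0, 0.17], -1], [[0.08, 0, 0], [0, 0, 0.17], -1], [[0.08, 0, 0], [0, 0, 0.17], -1]])

```text
time_s: 10.67
tcp_pos: [0.5032, -0.224, 0.3051]
tool_rot: [0.001, 0.471, 0.882, 0.0]
contact_force: [4.6, 0.4, -1.4]
opening: 0.0204
grasp_force: 12.0
```

```bash
python3 -c "
from h import *
rep((.012,))"
```

```text
[ 0.5032 -0.224   0.3051] a 0.6173 r 0.2219 yaw a 0.6149 0.0204 [ 4.64  0.39 -1.36] 12.014663387126348
0.012 [ 0.067  0.001 -0.   ] [ 0.    -0.     0.138]
```

play_rows(plan=[[[0.067, 0.01, 0], [0, 0, 0.14], -1], [[0.067, 0.01, 0], [0, 0, 0.14], -1], [[0.067, 0, 0], [0, 0, 0.14], -1], [[0.067, 0, 0], [0, 0, 0.14], -1], [[0.067, 0, 0], [0, 0, 0.14], -1]])

```text
time_s: 11.08
tcp_pos: [0.4959, -0.2123, 0.3051]
tool_rot: [0.0, 0.498, 0.867, 0.0]
contact_force: [5.8, 0.3, -0.6]
opening: 0.0206
grasp_force: 12.0
```

```bash
python3 -c "
from h import *
rep((.012,))"
```

```text
[ 0.4959 -0.2123  0.3051] a 0.6796 r 0.2218 yaw a 0.6767 0.0206 [ 5.78  0.34 -0.62] 12.01118699229733
0.012 [ 0.067  0.001 -0.   ] [ 0.    -0.     0.138]
```

play_rows(plan=[[[0.056, 0.01, 0], [0, 0, 0.115], -1], [[0.056, 0, 0], [0, 0, 0.115], -1], [[0.056, 0, 0], [0, 0, 0.115], -1], [[0.056, 0, 0], [0, 0, 0.115], -1], [[0.056, 0, 0], [0, 0, 0.115], -1]])

```text
time_s: 11.5
tcp_pos: [0.4906, -0.2024, 0.3051]
tool_rot: [-0.0, 0.52, 0.854, 0.0]
contact_force: [5.4, -0.0, -0.8]
opening: 0.0207
grasp_force: 12.0
```

```bash
python3 -c "
from h import *
rep((.01,))"
```

```text
[ 0.4906 -0.2024  0.3051] a 0.7303 r 0.2218 yaw a 0.727 0.0207 [ 5.38 -0.01 -0.8 ] 12.009240644857417
0.01 [0.055 0.    0.   ] [-0.     0.     0.115]
```

play_rows(plan=[[[0.056, 0.01, 0], [0, 0, 0.115], -1], [[0.056, 0, 0], [0, 0, 0.115], -1], [[0.056, 0, 0], [0, 0, 0.115], -1], [[0.056, 0, 0], [0, 0, 0.115], -1], [[0.056, 0, 0], [0, 0, 0.115], -1]])

```text
time_s: 11.92
tcp_pos: [0.4856, -0.192, 0.3051]
tool_rot: [-0.001, 0.541, 0.841, 0.0]
contact_force: [3.5, 0.7, 1.6]
opening: 0.0206
grasp_force: 12.0
```

```bash
python3 -c "
from h import *
rep((.01,))"
```

```text
[ 0.4856 -0.192   0.3051] a 0.7824 r 0.2217 yaw a 0.7773 0.0206 [3.54 0.69 1.65] 11.986158761432506
0.01 [0.055 0.001 0.   ] [-0.     0.     0.115]
```

play_rows(plan=[[[0.05, 0, 0], [0, 0, 0.1], -1], [[0.05, 0, 0], [0, 0, 0.1], -1], [[0.05, 0, 0], [0, 0, 0.1], -1], [[0.05, 0, 0], [0, 0, 0.1], -1], [[0.05, 0, 0], [0, 0, 0.1], -1]])

```text
time_s: 12.33
tcp_pos: [0.4827, -0.1851, 0.3051]
tool_rot: [0.002, 0.56, 0.829, -0.001]
contact_force: [9.4, -6.7, -3.5]
opening: 0.0206
grasp_force: 12.0
```

```bash
python3 -c "
from h import *
rep((.01,))"
```

```text
[ 0.4827 -0.1851  0.3051] a 0.8161 r 0.2217 yaw a 0.8221 0.0206 [ 9.39 -6.7  -3.47] 12.03488942113836
0.01 [ 0.055 -0.    -0.   ] [ 0.    -0.     0.115]
```

play_rows(plan=[[[0.03, 0, 0], [0, 0, 0.0], -1], [[0.03, 0, 0], [0, 0, 0], -1], [[0, 0, 0], [0, 0, 0], -1], [[0, 0, 0], [0, 0, 0], -1], [[0, 0, 0], [0, 0, 0], -1]])

```text
time_s: 12.75
tcp_pos: [0.4823, -0.1843, 0.3052]
tool_rot: [0.003, 0.56, 0.829, -0.001]
contact_force: [11.0, -7.8, -3.6]
opening: 0.0204
grasp_force: 12.0
```

```bash
python3 - <<'E'
from h import *
import pickle
rep((.01,))
s=snap("side","pics/side2.png")
b=cv2.resize(s["image"][150:270,290:420],None,fx=5,fy=5,interpolation=3); cv2.imwrite("pics/cs2.png",b[:,:,::-1])
pickle.dump(s,open("side2.pkl","wb"))
for a in(.80,.82):
    u,t=frame(a); print([proj(s,H+.13*u+[0,0,k]).round(1) for k in(.112,.136,.148)])
E
```

```text
[ 0.4823 -0.1843  0.3052] a 0.8201 r 0.2217 yaw a 0.8229 0.0204 [11.04 -7.82 -3.62] 12.049024115203792
0.01 [ 0.055  0.    -0.   ] [ 0.001 -0.     0.115]
[array([333.5, 209.2]), array([333.7, 203.7]), array([333.8, 201. ])]
[array([332.8, 208.8]), array([333. , 203.4]), array([333.1, 200.7])]
```

View pics/cs2.png

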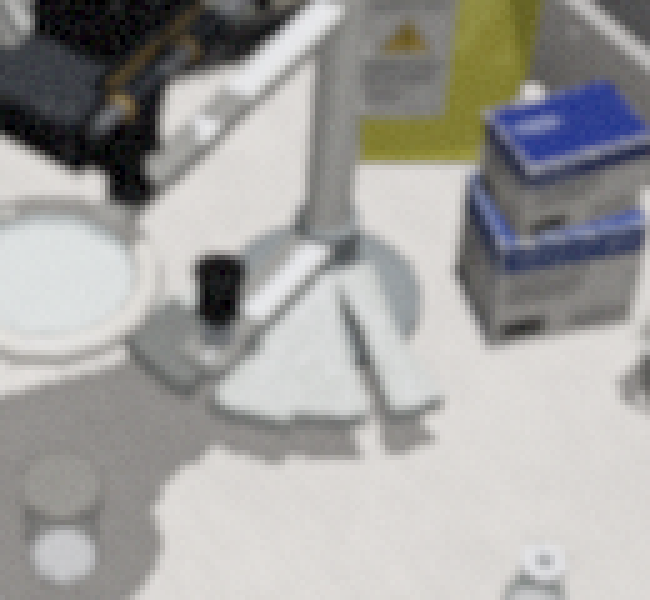

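The knob spans (333.6, 201 to 213.6). That matches the fully dropped height, and the arm has stopped dead at about 0.82 rad with roughly 12 N at the handle. I'll relieve the push, release and retreat upward.

play_rows(plan=[[[-0.05, 0, 0], [0, 0, 0], -1], [[-0.05, 0, 0], [0, 0, 0], -1], [[0, 0, 0], [0, 0, 0], 0.6], [[0, 0, 0], [0, 0, 0], 0.6], [[0, 0, 0], [0, 0, 0], 0.6]])

```text
time_s: 13.22
tcp_pos: [0.4809, -0.1845, 0.3043]
tool_rot: [-0.002, 0.559, 0.829, -0.001]
contact_force: [-0.4, 0.5, 0.3]
opening: 0.0334
grasp_force: 0.0
```

play_rows(plan=[[[0, 0, 0], [0, 0, 0], 0.6], [[0, 0, 0], [0, 0, 0], 0.6], [[0, 0, -0.2], [0, 0, 0], 0.6], [[0, 0, -0.4], [0, 0, 0], 0.6], [[0, 0, -0.6], [0, 0, 0], 0.6]])

```text
time_s: 13.63
tcp_pos: [0.4812, -0.1841, 0.3524]
tool_rot: [-0.002, 0.559, 0.829, -0.001]
contact_force: [0.3, -0.4, 0.2]
opening: 0.0649
grasp_force: 0.0
```

play_rows(plan=[[[0, 0, -0.8], [0, 0, 0], 0.6], [[0, 0, -0.8], [0, 0, 0], 0.6], [[0.5, 0, -0.5], [0, 0, 0], 0.6], [[0.8, 0, 0], [0, 0, 0], 0.6], [[0.8, 0, 0], [0, 0, 0], 0.6]])

```text
time_s: 14.05
tcp_pos: [0.4508, -0.1073, 0.439]
tool_rot: [0.001, 0.56, 0.828, 0.0]
contact_force: [0.5, 1.0, -1.7]
opening: 0.0692
grasp_force: 0.0
```

play_rows(plan=[[[0.9, 0, 0], [0, 0, 0], 0.6], [[0.9, 0, 0], [0, 0, 0], 0.6], [[0.5, 0, 0], [0, 0, 0], 0.6], [[0, 0, 0], [0, 0, 0], 0.6], [[0, 0, 0], [0, 0, 0], 0.6]])

```text
time_s: 14.47
tcp_pos: [0.4161, -0.0211, 0.4376]
tool_rot: [-0.0, 0.558, 0.83, -0.0]
contact_force: [-0.2, -1.4, 0.2]
opening: 0.0693
grasp_force: 0.0
```

```bash
python3 - <<'E'
from h import *
rep(())
s=snap("side","pics/side3.png"); t=snap("top","pics/top3.png")
b=cv2.resize(s["image"][150:290,265:425],(600,525),interpolation=3)[:, :400]
c=cv2.resize(t["image"][130:270,290:450],(600,525),interpolation=3)[:, :400]
cv2.imwrite("pics/c3.png",np.hstack([b,c])[:,:,::-1])
E
```

```text
[ 0.4161 -0.0211  0.4376] a -4.7919 r 0.2833 yaw a 0.8178 0.0693 [-0.25 -1.41  0.19] 0.0
```

View pics/c3.png

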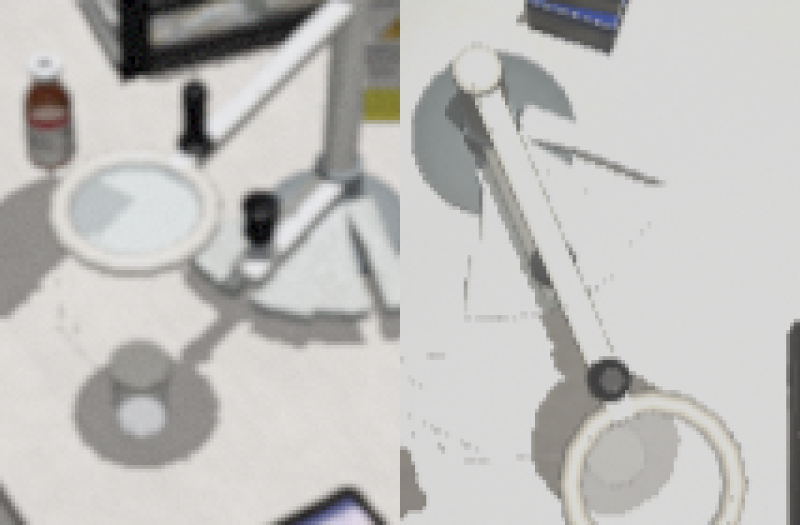

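The side crop shows the knob at about full-image (334.6, 201.5 to 213), and the top crop shows the lens at about (358,257.5) over the upright pot. I'll do one numeric check of the knob height.

```bash
python3 - <<'E'
from h import *
import pickle
s=manip.snapshot("side");t=pickle.load(open("top.pkl","rb"))
d=onz(t,358,257.5,.264)-H; a=PHI0-np.arctan2(d[1],d[0]); print("a",a,np.hypot(*d[:2]))
g=cv2.cvtColor(s["image"],cv2.COLOR_RGB2GRAY)
print(g[196:224,328:342])
u,_=frame(a); c=H+.13*u; th=np.linspace(0,6.28,60)
def ex(R,z): P=np.array([proj(s,c+[R*np.cos(x),R*np.sin(x),z]) for x in th]); return P.min(0).round(1),P.max(0).round(1)
for l in(0,.012): print("lift",l,"rim top",ex(.018,.136+l),"knob bottom",ex(.015,.097+l),"bushing top",ex(.012,.081))
E
```

```text
a 0.785152748409965 0.29584015981654216
[[217 216 214 218 217 217 215 215 214 216 216 217 212 207]
 [217 217 216 216 217 218 217 218 218 218 215 207 198 183]
 [216 216 215 215 218 218 218 220 218 216 207 191 172 159]
 [217 215 215 210 208 206 207 209 210 206 190 169 152 149]
 [217 214 203 190 173 168 165 166 168 168 161 149 152 153]
 [216 203 174 139 107  94  92  92 106 117 129 141 152 158]
 [207 183 130  78  45  40  34  33  48  65  94 123 148 161]
 [200 153  84  37  17  25  18  32  38  44  65 104 144 161]
 [195 140  62  19  10  26  36  38  36  40  59 105 145 159]
 [197 141  56  25  23  42  32  40  43  44  60 104 144 162]
 [199 153  84  31  35  49  63  49  53  48  60 101 140 160]
 [204 165  98  39  44  64  71  62  47  41  64 112 151 171]
 [203 171 102  38  30  44  51  48  41  36  78 125 171 197]
 [200 167 102  33  22  30  28  28  12  33  90 153 193 219]
 [198 160  88  28   8  15  15  16  19  56 121 183 217 228]
 [200 157  87  25   0  25   6  16  22  67 145 201 224 231]
 [202 164  99  38  13  24  15  16  29  90 161 209 228 230]
 [206 183 134  66  23  11  20  19  41 100 177 217 230 229
[... 256 characters left out ...]
120 114 112 116 122 135 146 141 132 142]
 [167 165 166 169 168 163 166 166 156 152 143 137 143 175]
 [159 170 195 209 216 214 214 208 190 159 143 148 176 198]
 [146 176 208 224 230 231 228 214 188 151 149 176 201 213]
 [131 160 189 212 222 225 216 193 161 146 165 198 213 216]
 [128 132 155 177 197 201 189 162 137 149 181 206 216 216]]
lift 0 rim top (array([328.4, 200. ]), array([339.9, 208.1])) knob bottom (array([329.1, 209.4]), array([338.6, 216.1])) bushing top (array([330. , 213.5]), array([337.5, 218.9]))
lift 0.012 rim top (array([328.5, 197.2]), array([340.1, 205.4])) knob bottom (array([329.2, 206.7]), array([338.7, 213.5])) bushing top (array([330. , 213.5]), array([337.5, 218.9]))
```

```bash
python3 -c "
from rig import manip
print(manip.job_done())"
```

```text
the job is handed in; nothing more can be done
None
```

The magnifier is locked in the front notch at about 0.8 rad with the plunger dropped fully in, the pot and vials were never touched, and the job is handed in (no verdict was returned).

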